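Clamp a seal blank with a break-over torque wrench

ROBOT

A 6-joint arm with a two-finger parallel gripper is mounted at the origin on the work surface. World frame = base frame: x ahead of the robot, y to its left, z up, the work surface at z = 0. Lengths are in mm, angles in rad, forces in N, time in s.
With the tool pointing down it reaches from about 275 to 750 mm from the base axis. Payload 10.2 kg.
Tool frame: the origin (TCP) lies at the very end of the fingers, on their centre line; the grasp point (between the pads) lies 19 mm behind it; z points along the fingers, y is the line along which they close (so a half turn about z gives the same grasp; the last joint's range is limited). The gripper opens to 85 mm and grips with 20 to 120 N. Pads are 22 mm wide; open, the fingers measure 114 mm over their backs; the gripper's body (76 mm by 85 mm) begins 54 mm behind the grasp point. The pads swing forward as they close: fully open they stand 13 mm farther back than shut.
Start: joints at [-0.223, 0.313, 1.498, -0, 1.331, -0.223], TCP at [525.006, -0.013, 209.594] pointing down, gripper open.
Joint ranges: [-2.94, 2.94], [-0.97, 2.17], [0.19, 2.56], [-1.23, 4.37], [0.02, 3.11], [-2.88, 2.88]. Speed limits (rad/s): [2.39, 2.39, 3.01, 3.14, 3.14, 3.14].

INTERFACE

Orientations are given as a unit quaternion [w, x, y, z].
In Python, from rig import ctrl gives the robot as it stands.
- The arm moves only by the shell command python3 -m inch 'ROWS' [OPENING] [FORCE]. ROWS is text: rows parted by semicolons, each of 6 numbers parted by spaces: the shift along the tool's x, y, z in mm, then the turn, a rotation vector about the tool's x, y, z in units of 6 degrees (1.0 is 6 degrees). A call has exactly 10 rows; each row shifts and turns the commanded pose from where the row before left it, along the tool's axes as they then stand; what a row does not reach is not made up. A row lasts 1/12 s, in which the tool goes at most 41.7 mm and 7.16 degrees, less where a joint would pass 70% of its speed; a pose out of reach is approached as far as the arm can. A call with a gripper value outside its range is refused whole. OPENING is the opening, from 0 (shut) to 1 (fully open), set as the call begins (- or left out, the last holds). The fingers move at their own pace and stop on an object; FORCE is the grip in N (left out, the last holds). Time passes only in rows, so rows that do not move let the fingers close, or fill a call up. It gives the time, the measured TCP pose, the force, the opening and the grip force at its end, in the units of the state.
- ctrl.sense(): the state, without advancing time (a new reading comes with each control period).
- ctrl.capture(name): name is "scene" or "side" or "wrist"; returns a dict with "image" (384x512x3 uint8, red, green, blue), "intrinsics" (3x3 intrinsics, pixels), "rvec" (rotation vector, rad) and "tvec" (3), from world to camera coordinates, as OpenCV has them. Camera axes: x right, y down, z forward; pixel columns grow to the right and rows downward; lengths in mm; the calibration is good to about 2 mm. A picture is of the moment at which its call begins. There is no depth.
- ctrl.finish_job(): hands the job in; it is judged then, once.
The state is a dict: "time_s": time; "joints": joint angles; "dq": joint speeds; "tau": joint torques, N m; "eef_pos": TCP position; "ee_rot": TCP orientation; "force": force on the tool from outside, world axes, zero at the start; "wrist_torque": the same for the moment, N m; "grip_width": opening from 0.0 (shut) to 1.0 (fully open); "grip_force": force on a finger pad.
Only numpy, scipy, OpenCV 4.12 (cv2) and the standard library are available. Lean on these libraries where they do the work, as an engineer would, in place of code of your own. Each camera call takes 0.05 s, during which the arm holds its last target. There are 200 camera calls.

TASK

Stand the square wooden seal blank on the floor of the clamp block's pocket, between its jaws and square to them, and let go of it. Then turn the wrench on the clamp clockwise (seen from above) until its handle breaks over at the set torque, stop there without forcing the handle on to its far stop, gently ease off until the handle is straight again and let go, leaving the clamp tight on the upright blank. Leave everything else on the bench where it is.

Things in the scene. Friction and masses are not known exactly. Their poses are not given: they have to be found in the camera images.
- square_blank: The seal blank to clamp: the only square wooden stick, 24 x 24 mm and 60 mm tall, 28 to 49 g, standing upright on the bench among two round ones. Origin: centre of its underside; z up along its length, x and y square to its sides.
- vise: Clamp block fixed to the bench: plywood board 200 x 210 x 10 mm, on it an iron body 150 (x) x 185 (y) mm whose top, the pocket floor, is 30 mm above the bench. Origin: centre of its underside; z up. The fixed jaw at its -y end faces +y; the moving jaw faces it. Jaws: 50 mm long in x, 28 mm high above the floor. On the +y side a boss carries the vertical screw and the wrench.
- pocket (a point): Place of the blank's underside centre when clamped: on the pocket floor (30 mm above the bench), 12 mm from the fixed jaw's face, mid jaw length. Axes as the vise's. At the start the moving jaw stands 5 to 8 mm clear of a blank standing here; a blank let go anywhere between the jaws, roughly square, is pushed home by the jaw.
- jaw_face (a point): Centre of the moving jaw's face, 14 mm above the floor; axes as the vise's. It moves toward -y as the screw is turned clockwise, and stands 12 mm to the +y side of the pocket point when it is tight on the blank. The travel per turn is not given.
- screw_axis (a point): Point on the vertical axis of the clamp screw, 85 mm above the bench, at mid height of the wrench, which stays on the screw and sweeps level about this axis. Wrench: steel ring and shank, a vertical hinge pin 45 mm from the axis, then the handle, ending 175 mm from the axis. Clockwise from above tightens, counterclockwise slackens.
- grip (a point): Mid point of the handle's black round grip (20 mm diameter, 88 mm long), 130 mm from the screw axis, 85 mm above the bench; its x axis points outward along the handle. About 2.3 N across it turns the screw, which stays where it is left. After 0.5 to 0.8 rad, at a direction that differs each time and cannot be told beforehand, the screw comes up solid and the push rises to about 10 N.
- handle (a joint): Angle in rad of the handle against the shank at the hinge pin: 0 straight (a stiff spring holds it), grows clockwise when it breaks over at about 10 N across the grip (12 N at 0.24). A clear break-over is 0.08 or more; beyond 0.24 it is forced against the far stop at 0.30. It springs back to 0 as the push is eased.
- round_blank_a: Bystander: round wooden blank, 22 mm diameter, 60 mm tall, upright. Origin: centre of its underside.
- round_blank_b: Bystander: round darker wooden blank, 18 mm diameter, 60 mm tall, upright. Origin: centre of its underside.
- bottle: Bystander: small glass bottle, 42 mm diameter, 100 mm tall. Origin: centre of its underside.
- paste_jar: Bystander: flat white jar, 64 mm diameter, 35 mm tall. Origin: centre of its underside.
- knife_a: Bystander: engraving knife, about 165 mm long, 12 mm thick, lying along its x. Origin: near its middle, on the underside.
- knife_b: Bystander: engraving knife like knife_a, black-handled.
- knife_c: Bystander: engraving knife like knife_a.
- brush: Bystander: small brush lying along its x, at most 40 mm high. Origin: underside.
There are look-alikes about, which are no part of the job. What is shaped like the square_blank but red is not meant.

How it is judged:
By the outcome, as a careful person would: the job done as asked, in the order asked, and still so for the second after the job is handed in, with the robot touching nothing.
It also fails if it takes over 72 s, if anything falls off the work surface, if the arm or the gripper's body presses on something with over 40 N, if the wrist force passes 120 N, or if a joint passes its speed limit or range.

## Working session

There is one attempt and no reset: what is moved stays moved. The work goes in short steps, Python scripts to look and compute and a shell command to move; the robot and the scene stay as the last step left them, time stands still between calls to the robot, and variables do not carry over. Pictures are saved under pics/ and viewed, at most 13 in all, crops included, and the job is handed in when it is done.

```bash
mkdir -p pics; ls
python3 - <<'E'
from rig import ctrl
import cv2,numpy as np
s=ctrl.sense();print({k:s[k] for k in('time_s','eef_pos','ee_rot','force','grip_width')})
ims=[]
for n in("scene","side","wrist"):
    c=ctrl.capture(n);np.savez(f"{n}0.npz",**c);cv2.imwrite(f"pics/{n}0.png",c["image"][...,::-1])
    R=cv2.Rodrigues(np.array(c["rvec"]))[0];print(n,c["intrinsics"],(-R.T@np.array(c["tvec"]).ravel()),R[2])
E
```

```text
pics
{'time_s': 0.0, 'eef_pos': array([5.24717370e+02, 3.89581270e-02, 2.09024634e+02]), 'ee_rot': array([-5.39388243e-04,  7.07109702e-01,  7.07103572e-01, -3.41907977e-04]), 'force': array([-0.46991465,  0.12974477,  0.69274069]), 'grip_width': 1.0034915707684353}
scene [[422.38511326   0.         259.43668778]
 [  0.         422.38511326 193.54824731]
 [  0.           0.           1.        ]] [1500.27550188   85.98341821  679.63729303] [-0.82390768 -0.07824882 -0.56129605]
side [[417.65131661   0.         257.43842826]
 [  0.         417.65131661 194.53056393]
 [  0.           0.           1.        ]] [ 205.94785794 -557.7890588   964.78557203] [ 0.3451704   0.5266488  -0.77685162]
wrist [[340.1187297    0.         251.79708867]
 [  0.         340.1187297  190.45843874]
 [  0.           0.           1.        ]] [524.93172666  74.07713431 372.94563742] [-0.00137666 -0.28977165 -0.95709482]
```

View pics/scene0.png

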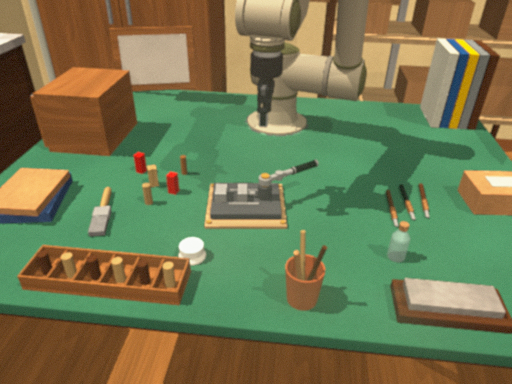

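View pics/side0.png

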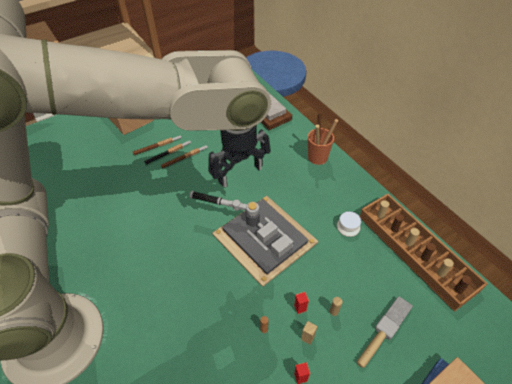

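Two views show the scene. Candidates for the square blank, in side-view pixels: (309,331) square-topped and light, (336,305) round and light, (264,324) round and dark, (301,302) and (302,373) red, plus the sticks in the tray. I choose (309,331) and check it in one crop alongside the vise.

```bash
cat > h.py <<'E'
import numpy as np,cv2
from rig import ctrl
def load(n): return dict(np.load(n))
def ray(c,uv):
    R=cv2.Rodrigues(np.array(c["rvec"]))[0];C=-R.T@np.array(c["tvec"]).ravel()
    return C,R.T@np.linalg.inv(c["intrinsics"])@np.array([uv[0],uv[1],1.])
def onz(c,uv,z):
    C,d=ray(c,uv);return C+d*(z-C[2])/d[2]
def proj(c,P):
    return cv2.projectPoints(np.array(P,float).reshape(-1,3),np.array(c["rvec"]),np.array(c["tvec"]),c["intrinsics"],None)[0].reshape(-1,2)
E
python3 - <<'E'
from h import *
c=load("side0.npz");im=c["image"][...,::-1]
a=cv2.resize(im[280:385,250:360],None,fx=5,fy=5,interpolation=2)[:520]
b=cv2.resize(im[180:285,185:330],None,fx=5,fy=5,interpolation=2)
cv2.imwrite("pics/c1.png",a);cv2.imwrite("pics/c2.png",b)
for p in[(309,325),(336,299),(264,319)]:print(p,onz(c,p,60))
E
```

```text
(309, 325) [ 497.2614726  -319.48776914   60.        ]
(336, 299) [ 587.50839617 -305.13089149   60.        ]
(264, 319) [ 421.63195678 -252.66637917   60.        ]
```

View pics/c1.png

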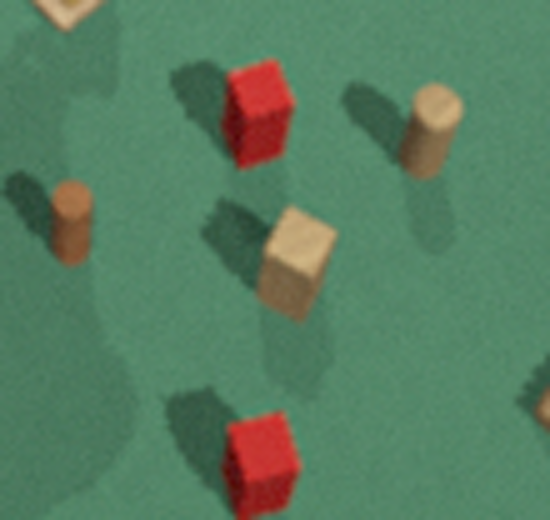

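View pics/c2.png

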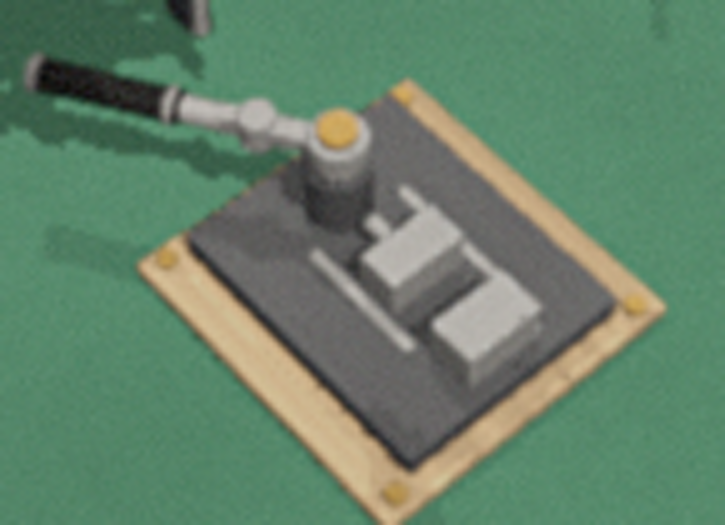

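The crop shows the only square-topped light stick at crop (298,240), its top corners at about (290,207), (337,234), (317,270), (266,250). In the vise crop, the jaw gap lies around (430,290), the screw cap is at (337,130), and the black grip runs from (40,72) to (168,103).

Run:
```python
from h import *
c=load("side0.npz")
A=lambda p:(p[0]/5+250-.4,p[1]/5+280-.4)
B=lambda p:(p[0]/5+185-.4,p[1]/5+180-.4)
def show(n,ps,f,z):
    P=np.array([onz(c,f(p),z) for p in ps])[:,:2];e=np.roll(P,-1,0)-P
    print(n,P.mean(0).round(1),"len",np.linalg.norm(e,axis=1).round(1),"ang",np.degrees(np.arctan2(e[:,1],e[:,0])).round(1));return P
show("blank",[(290,207),(337,234),(317,270),(266,250)],A,60)
show("board",[(407,80),(138,266),(390,527),(666,308)],B,10)
show("body",[(407,84),(190,240),(412,467),(613,303)],B,30)
show("mjaw",[(361,262),(422,205),(463,240),(398,290)],B,58)
show("fjaw",[(433,322),(497,275),(541,308),(471,357)],B,58)
print("cap",onz(c,B((337,130)),95),"grip",show("g",[(40,72),(168,103)],B,85),show("hinge",[(257,117)],B,88))
# second view check of blank
d=load("scene0.npz");print(proj(d,[[497,-319,60],[587,-305,60],[421,-252,60]]))
w=load("wrist0.npz");print(proj(w,[[497,-319,60]]))
```

```text
blank [ 495.6 -325.5] len [23.5 19.1 23.5 23. ] ang [ -65.4 -155.8  124.1   24.9]
board [564.4 -44.7] len [198.2 208.2 197.8 209.8] ang [-172.3  -82.4    7.2   97.5]
body [566.  -46.5] len [160.7 181.4 144.8 183.4] ang [-171.2  -82.8    8.4   92.2]
mjaw [564.5 -54.6] len [48.7 30.9 46.4 25.8] ang [  14.7  -80.4 -171.4  104.2]
fjaw [ 573.2 -109.4] len [44.2 29.7 46.9 27.9] ang [   6.7  -76.5 -175.2   98.5]
g [474.9 109.2] len [74.1 74.1] ang [-50.5 129.5]
hinge [532.1  44. ] len [0.] ang [0.]
cap [559.89175428   8.58798495  95.        ] grip [[451.28757043 137.81879799]
 [498.41577723  80.67455607]] [[532.07007546  44.03326228]]
[[152.08796092 166.65476999]
 [146.506173   183.97063554]
 [181.97336376 155.47477076]]
[[229.20263708 425.33153678]]
```

Blank sits at about (496,-322) with yaw near 25°. The vise is at about (564.5,-45) with yaw about 7.5°, the screw at (560,9), and the handle at about 130°. Side lengths agree with the given sizes. Moving over the blank for a close look.

```bash
python3 -m inch '-20 -2 0 0 0 0;-36 -3.2 0 0 0 0;-36 -3.2 0 0 0 0;-36 -3.2 0 0 0 0;-36 -3.2 0 0 0 0;-36 -3.2 0 0 0 0;-36 -3.2 0 0 0 0;-36 -3.2 0 0 0 0;-30 -3.2 0 0 0 0;-20 -1.4 0 0 0 0' 0.7 25
python3 -m inch '0 0 5 0 0 -1;0 0 5 0 0 -1;0 0 5 0 0 -1;0 0 5 0 0 -1.17;0 0 5 0 0 0;0 0 0 0 0 0;0 0 0 0 0 0;0 0 0 0 0 0;0 0 0 0 0 0;0 0 0 0 0 0'
python3 - <<'E'
from h import *
c=ctrl.capture("wrist");np.savez("wrist1.npz",**c);im=c["image"][...,::-1].copy()
cv2.imwrite("pics/w1.png",cv2.resize(im,None,fx=1.5,fy=1.5))
print(proj(c,[[496,-322,60],[496,-322,0]]))
d=load("side0.npz")
for p in[(301.6,296.6),(302,367.6)]:print(onz(d,p,60))
E
```

```text
time_s: 0.98
eef_pos: [495.0, -324.8, 209.1]
ee_rot: [-0.0, 0.708, 0.706, -0.0]
force: [-0.6, 0.7, -0.4]
grip_width: 0.698
grip_force: 0.0
time_s: 1.82
eef_pos: [496.1, -322.1, 184.9]
ee_rot: [0.0, 0.538, 0.843, -0.0]
force: [-0.6, 0.7, -0.0]
grip_width: 0.697
grip_force: 0.0
[[251.73197481 175.65107145]
 [251.75902199 161.36453748]]
[ 524.77432331 -256.28766074   60.        ]
[ 428.79466255 -383.63267612   60.        ]
```

View pics/w1.png

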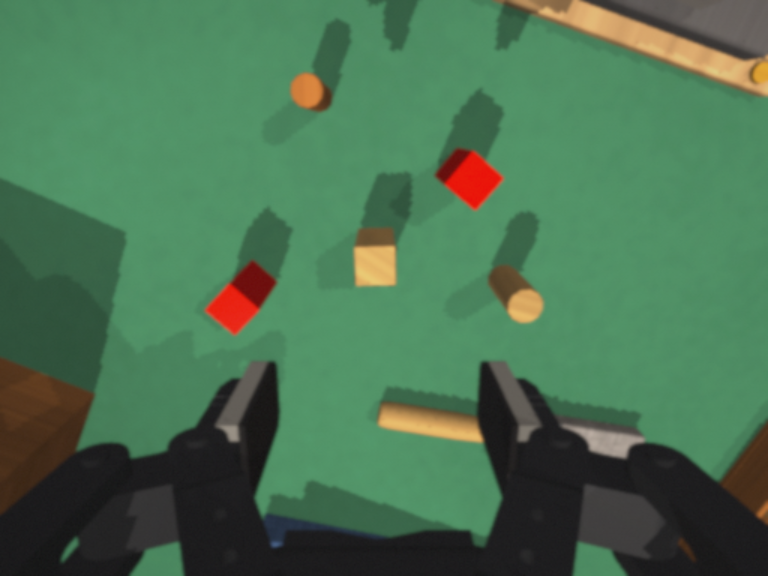

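The wrist view shows the square blank's top at (375,267) (native 250,178), almost squared to the fingers. The two red blocks, at (235,308) and (475,180), and the round ones are clear of the closing line. A quick mask gives the remaining offset.

```bash
cat >> h.py <<'E'
def tool(v):
    from scipy.spatial.transform import Rotation as Ro
    s=ctrl.sense();q=s["ee_rot"];R=Ro.from_quat([q[1],q[2],q[3],q[0]]).as_matrix()
    return R,np.array(s["eef_pos"]),R.T@(np.array(v)-s["eef_pos"])
E
python3 - <<'E'
from h import *
c=load("wrist1.npz");h=cv2.cvtColor(c["image"],cv2.COLOR_RGB2HSV)
m=cv2.inRange(h,(10,60,170),(30,255,255));m[:140]=0;m[210:]=0;m[:,:200]=0;m[:,300:]=0
m=max(cv2.findContours(m,0,1)[0],key=cv2.contourArea)
r=cv2.minAreaRect(m);b=cv2.boxPoints(r);P=np.array([onz(c,p,60) for p in b])
e=np.roll(P,-1,0)-P;print(r,np.linalg.norm(e,axis=1),np.degrees(np.arctan2(e[:,1],e[:,0]))%90,P.mean(0))
ctr=P.mean(0);R,p,t=tool([ctr[0],ctr[1],30]);print("tool shift",t,"closing ang",np.degrees(np.arctan2(R[1,1],R[0,1]))%90)
E
```

```text
((249.5, 177.0), (26.0, 27.0), 90.0) [23.39571027 23.53414551 23.93803568 23.53580425] [24.96626994 25.51046988 24.96761285 24.19015763] [ 494.79768748 -324.0535502    60.        ]
tool shift [ -1.19326367  -2.0301899  154.83823068] closing ang 24.976488612469286
```

```bash
python3 -m inch '-1.2 -2 15 0 0 0;0 0 20 0 0 0;0 0 20 0 0 0;0 0 20 0 0 0;0 0 20 0 0 0;0 0 20 0 0 0;0 0 18 0 0 0;0 0 12 0 0 0;0 0 8 0 0 0;0 0 0 0 0 0'
python3 -m inch '0 0 0 0 0 0;0 0 0 0 0 0;0 0 0 0 0 0;0 0 0 0 0 0;0 0 0 0 0 0;0 0 0 0 0 0;0 0 0 0 0 0;0 0 0 0 0 0;0 0 0 0 0 0;0 0 0 0 0 0' 0.1 30
```

```text
time_s: 2.7
eef_pos: [494.3, -323.5, 30.3]
ee_rot: [-0.001, 0.537, 0.843, 0.0]
force: [-0.9, 0.0, -0.9]
grip_width: 0.7
grip_force: 0.0
time_s: 3.53
eef_pos: [495.2, -324.4, 32.8]
ee_rot: [0.001, 0.537, 0.843, -0.0]
force: [-1.7, 0.0, 6.7]
grip_width: 0.266
grip_force: 29.8
```

```bash
python3 -m inch '0 0 -5 0 0 0;0 0 -10 0 0 0;0 0 -18 0 0 0;0 0 -18 0 0 0;0 0 -18 0 0 0.5;0 0 -18 0 0 0.7;0 0 -18 0 0 0.7;0 0 -15 0 0 0.6;0 0 -10 0 0 0.42;0 0 0 0 0 0'
python3 -m inch '12 5.5 0 0 0 0;24 11 0 0 0 0;30 13.8 0 0 0 0;30 13.8 0 0 0 0;30 13.8 0 0 0 0;30 13.8 0 0 0 0;30 13.8 0 0 0 0;24 11 0 0 0 0;12.6 6 0 0 0 0;6 2.8 0 0 0 0'
python3 -m inch '0 0 0 0 0 0;0 0 0 0 0 0;0 0 0 0 0 0;0 0 0 0 0 0;0 0 0 0 0 0;0 0 0 0 0 0;0 0 0 0 0 0;0 0 0 0 0 0;0 0 0 0 0 0;0 0 0 0 0 0'
python3 - <<'E'
from h import *
for n in("wrist","side","scene"):
    c=ctrl.capture(n);np.savez(n+"2.npz",**c)
c=load("wrist2.npz");print(proj(c,[[569.5,-84,58],[560,8.6,95]]))
cv2.imwrite("pics/w2.png",cv2.resize(c["image"][...,::-1],None,fx=1.5,fy=1.5))
E
```

```text
time_s: 4.37
eef_pos: [495.4, -324.6, 164.6]
ee_rot: [0.002, 0.66, 0.751, -0.0]
force: [0.3, 0.5, -0.7]
grip_width: 0.266
grip_force: 29.5
time_s: 5.2
eef_pos: [569.2, -81.2, 161.0]
ee_rot: [-0.001, 0.658, 0.753, -0.0]
force: [-0.1, -0.9, -0.1]
grip_width: 0.266
grip_force: 29.5
time_s: 6.03
eef_pos: [569.2, -83.6, 161.6]
ee_rot: [-0.0, 0.659, 0.752, -0.0]
force: [-0.5, -0.2, 0.5]
grip_width: 0.265
grip_force: 29.5
[[252.10596346 182.83795257]
 [256.38695786  56.81769839]]
```

View pics/w2.png

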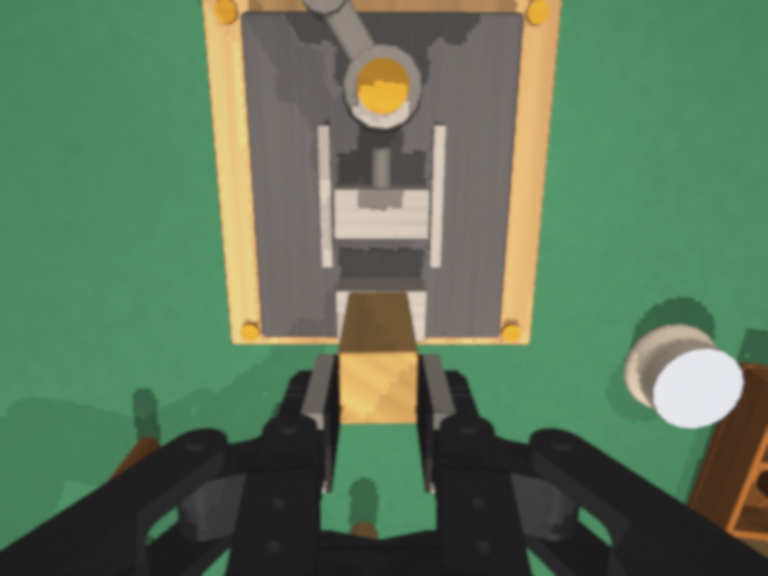

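The picture shows the held blank square to the vise, bottom edge near (378,292). The moving jaw's face edge is at row 240 (columns 334–429) and the fixed jaw's top edge is at row 291 (columns 336–427).

Run:
```python
from h import *
c=load("wrist2.npz");f=lambda p:onz(c,(p[0]/1.5-.17,p[1]/1.5-.17),58)
a,b,d,e=[f(p) for p in((334,240),(429,240),(336,291),(427,291))]
print(a,b,d,e,"lens",np.linalg.norm(b-a),np.linalg.norm(e-d))
ang=np.degrees(np.arctan2((b-a)[1],(b-a)[0]));print("yaw",ang)
x=(b-a)/np.linalg.norm(b-a);y=np.array([-x[1],x[0],0]);gap=((a+b-d-e)/2)@y;mid=(a+b+d+e)/4
print("gap",gap,"mid",mid)
bs=[onz(c,(p[0]/1.5-.17,p[1]/1.5-.17),30) for p in((242,13),(521,13),(506,337),(261,337))]
P=np.array(bs);print("body",P.mean(0),np.linalg.norm(np.roll(P,-1,0)-P,axis=1))
print("col intensity at x=378:",[(r,int(c["image"][r,252].mean())) for r in range(155,200,1)])
R,p,t=tool([mid[0],mid[1],62]);print("tool",t,"ang",np.degrees(np.arctan2(R[1,1],R[0,1]))%180)
# blank top/bottom centre relative to tcp
print("blank bottom near edge row->y", [onz(c,(q/1.5-.17,292/1.5-.17),129.5)[:2] for q in(347,409)])
```

```text
[543.52504039 -68.15883779  58.        ] [593.74183997 -61.54562341  58.        ] [547.6274164  -96.36331373  58.        ] [597.19094051 -89.83419316  58.        ] lens 50.65038563239488 49.99172268740289
yaw 7.502296085004412
gap 28.497704909527297 mid [570.52130932 -78.97549203  58.        ]
body [566.30456172 -41.43394036  30.        ] [145.2632428  181.8428082  152.87390394 181.80862515]
col intensity at x=378: [(155, 203), (156, 201), (157, 196), (158, 176), (159, 135), (160, 105), (161, 100), (162, 100), (163, 98), (164, 92), (165, 77), (166, 69), (167, 73), (168, 76), (169, 76), (170, 76), (171, 75), (172, 76), (173, 76), (174, 75), (175, 74), (176, 75), (177, 75), (178, 76), (179, 75), (180, 76), (181, 75), (182, 76), (183, 76), (184, 78), (185, 83), (186, 86), (187, 87), (188, 87), (189, 88), (190, 88), (191, 89), (192, 89), (193, 96), (194, 103), (195, 94), (196, 85), (197, 84), (198, 84), (199, 83)]
tool [ 4.35655728  1.85797883 99.58471171] ang 7.502185098365742
blank bottom near edge row->y [array([555.27115202, -73.14770183]), array([580.02604401, -69.88666163])]
```

```bash
python3 -m inch '1 0.5 6 0 0 0;1.5 0.7 10 0 0 0;1.4 0.7 12 0 0 0;0.5 0 12 0 0 0;0 0 10 0 0 0;0 0 7 0 0 0;0 0 4 0 0 0;0 0 0 0 0 0;0 0 0 0 0 0;0 0 0 0 0 0'
python3 - <<'E'
from h import *
for n in("wrist","side"):
    c=ctrl.capture(n);np.savez(n+"3.npz",**c)
w=load("wrist3.npz");c=load("side3.npz")
R,p,t=tool([570,-80,58]);print(p,t)
a=cv2.resize(w["image"][60:310,140:380,::-1],None,fx=2,fy=2,interpolation=2)
u,v=proj(c,[p])[0].astype(int);print("side crop org",u-40,v-50)
b=cv2.resize(c["image"][v-50:v+50,u-40:u+40,::-1],(400,500),interpolation=2)
cv2.imwrite("pics/w3.png",np.hstack([a[:500],b[:500]])[:, :800])
E
```

```text
time_s: 7.02
eef_pos: [570.9, -79.1, 101.2]
ee_rot: [0.0, 0.659, 0.752, 0.0]
force: [-0.1, 0.1, -1.4]
grip_width: 0.266
grip_force: 29.5
[570.85603283 -79.05678733 101.16082271] [-0.80201927 -1.01317394 43.16027459]
side crop org 234 175
```

View pics/w3.png

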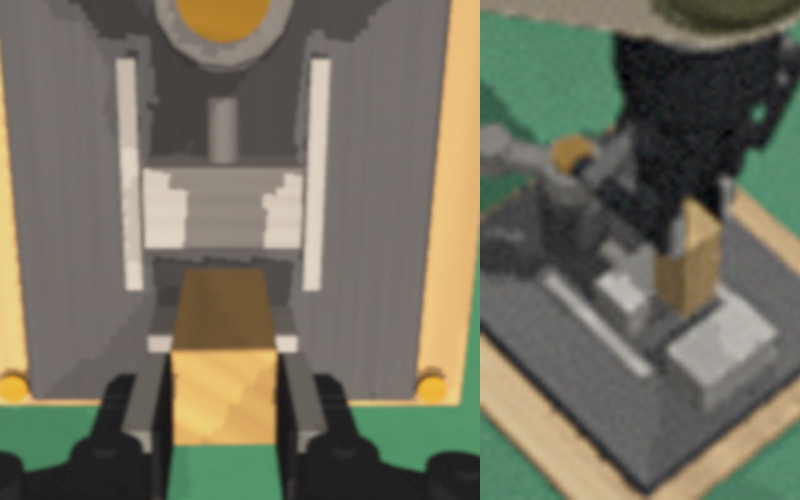

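The wrist crop shows the moving jaw's edge at row 249, the fixed jaw's at row 335 and the blank's lower +y edge at row 267. The blank is centred in x (224 against 223.5).

Run:
```python
from h import *
c=load("wrist3.npz");y=np.array([-.1305,.9914,0])
f=lambda r,z:onz(c,(140+224/2-.25,60+r/2-.25),z)@y
m,x,b=f(249,58),f(335,58),f(267,68.4)
print("moving",m,"fixed",x,"gap",m-x,"blank edge",b,"clear m",m-b,"clear f",b-24-x)
```

```text
moving -137.46286087071158 fixed -166.84379272618196 gap 29.38093185547038 blank edge -140.17522918602157 clear m 2.7123683153099876 clear f 2.6685635401603918
```

Centred with 2.7 mm either side; lowering.

```bash
python3 -m inch '0 0 4 0 0 0;0 0 5 0 0 0;0 0 6 0 0 0;0 0 6 0 0 0;0 0 5 0 0 0;0 0 4 0 0 0;0 0 3 0 0 0;0 0 2 0 0 0;0 0 1 0 0 0;0 0 0 0 0 0'
python3 -m inch '0 0 0.4 0 0 0;0 0 0.4 0 0 0;0 0 0.4 0 0 0;0 0 0.4 0 0 0;0 0 0.4 0 0 0;0 0 0 0 0 0;0 0 0 0 0 0;0 0 0 0 0 0;0 0 0 0 0 0;0 0 0 0 0 0'
```

```text
time_s: 7.95
eef_pos: [570.6, -78.9, 64.5]
ee_rot: [-0.0, 0.659, 0.752, -0.0]
force: [-0.8, -0.2, -0.5]
grip_width: 0.265
grip_force: 29.5
time_s: 8.78
eef_pos: [570.7, -79.0, 62.8]
ee_rot: [0.0, 0.659, 0.752, 0.0]
force: [-1.2, 1.0, 3.3]
grip_width: 0.268
grip_force: 29.9
```

Touching down at z 62.8 as expected. Letting go and rising.

```bash
python3 -m inch '0 0 0 0 0 0;0 0 0 0 0 0;0 0 0 0 0 0;0 0 0 0 0 0;0 0 0 0 0 0;0 0 0 0 0 0;0 0 -3 0 0 0;0 0 -6 0 0 0;0 0 -10 0 0 0;0 0 -12 0 0 0' 0.6
python3 -m inch '0 0 -16 0 0 0;0 0 -18 0 0 0;0 0 -18 0 0 0;0 0 -16 0 0 0;0 0 -10 0 0 0;0 0 -4 0 0 0;0 0 0 0 0 0;0 0 0 0 0 0;0 0 0 0 0 0;0 0 0 0 0 0'
python3 - <<'E'
from h import *
w=ctrl.capture("wrist");np.savez("wrist4.npz",**w);c=ctrl.capture("side");np.savez("side4.npz",**c)
a=cv2.resize(w["image"][...,::-1],None,fx=1,fy=1)
b=cv2.resize(c["image"][160:288,180:308,::-1],(384,384),interpolation=2)
cv2.imwrite("pics/w4.png",np.hstack([a[:,:410],b]))
E
```

```text
time_s: 9.62
eef_pos: [570.5, -78.9, 94.4]
ee_rot: [-0.0, 0.659, 0.752, -0.0]
force: [-0.2, -0.6, 0.1]
grip_width: 0.597
grip_force: 0.0
time_s: 10.45
eef_pos: [570.2, -78.8, 174.7]
ee_rot: [-0.001, 0.659, 0.752, -0.0]
force: [-0.6, -0.7, -0.1]
grip_width: 0.602
grip_force: 0.0
```

View pics/w4.png

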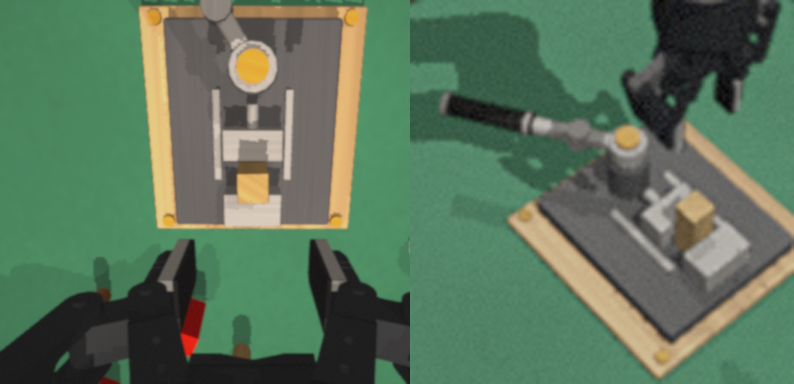

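The blank stands upright between the jaws: top at (253,188) on the left, and standing in the side crop at (695,215). Next is the wrench; I move over the grip with the tool turned across the handle.

```bash
python3 -m inch '8 -3 0 0 0 0;18 -6.3 0 0 0 0;26 -9.1 0 0 0 0;28 -9.8 0 0 0 0;28 -9.8 0 0 0 0;28 -9.8 0 0 0 0;26 -9.1 0 0 0 0;20 -7 0 0 0 0;11 -4 0 0 0 0;6 -1.8 0 0 0 0' 0.5
python3 -m inch '0 0 0 0 0 -0.7;0 0 0 0 0 -1;0 0 0 0 0 -1;0 0 0 0 0 -1;0 0 0 0 0 -1;0 0 0 0 0 -0.72;0 0 0 0 0 0;0 0 0 0 0 0;0 0 0 0 0 0;0 0 0 0 0 0'
python3 - <<'E'
from h import *
w=ctrl.capture("wrist");np.savez("wrist5.npz",**w)
print(proj(w,[[475,109,85],[560,8.6,95]]))
cv2.imwrite("pics/w5.png",w["image"][...,::-1])
E
```

```text
time_s: 11.38
eef_pos: [474.7, 110.6, 175.7]
ee_rot: [-0.0, 0.659, 0.752, 0.0]
force: [-0.1, -0.4, -0.2]
grip_width: 0.499
grip_force: 0.0
time_s: 12.22
eef_pos: [475.6, 109.1, 175.6]
ee_rot: [0.0, 0.423, 0.906, -0.0]
force: [1.3, 0.3, 0.2]
grip_width: 0.501
grip_force: 0.0
[[251.11300234 186.38972826]
 [252.08142838 336.11386916]]
```

View pics/w5.png

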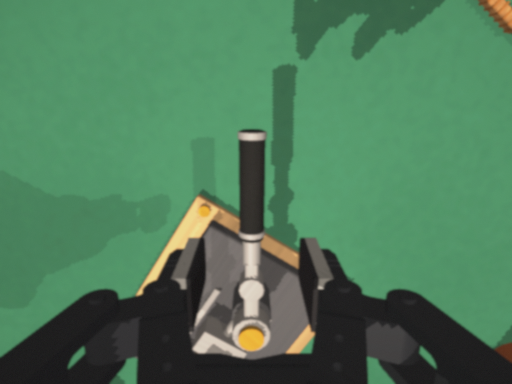

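The handle lies straight along the tool axis: black grip from (252,138) to (252,234), mid (252,187) as predicted (251,186). The screw cap is at (252,338). Descending with the fingers straddling the grip.

```bash
python3 -m inch '0 0 8 0 0 0;0 0 15 0 0 0;0 0 17 0 0 0;0 0 17 0 0 0;0 0 17 0 0 0;0 0 15 0 0 0;0 0 10 0 0 0;0 0 6 0 0 0;0 0 3 0 0 0;0 0 0 0 0 0' 0.42
python3 -m inch '0 1 0 0 0 0;0 1 0 0 0 0;0 1 0 0 0 0;0 1 0 0 0 0;0 1 0 0 0 0;0 1 0 0 0 0;0 1 0 0 0 0;0 1 0 0 0 0;0 1 0 0 0 0;0 0 0 0 0 0'
```

```text
time_s: 13.1
eef_pos: [475.5, 109.3, 67.4]
ee_rot: [-0.0, 0.423, 0.906, -0.0]
force: [0.3, -0.7, 0.7]
grip_width: 0.421
grip_force: 0.0
time_s: 13.93
eef_pos: [482.5, 115.1, 67.6]
ee_rot: [0.0, 0.422, 0.906, 0.0]
force: [-0.2, -0.1, -0.5]
grip_width: 0.421
grip_force: 0.0
```

```bash
python3 -m inch '-0.1 2 0 0 0 0.15;-0.2 3.6 0 0 0 0.26;-0.2 3.9 0 0 0 0.29;-0.2 3.9 0 0 0 0.29;-0.2 3.9 0 0 0 0.29;-0.2 3.9 0 0 0 0.29;-0.2 3.9 0 0 0 0.29;-0.2 3.9 0 0 0 0.29;-0.2 3.9 0 0 0 0.29;-0.2 3.9 0 0 0 0.29'
python3 - <<'E'
from h import *
R,p,t=tool([560,8.6,85]);print("radial/tang of TCP from axis",-t,"tool x ang",np.degrees(np.arctan2(R[1,0],R[0,0])))
print(R.T@ctrl.sense()["force"])
E
```

```text
time_s: 14.77
eef_pos: [514.2, 133.1, 67.5]
ee_rot: [-0.0, 0.548, 0.836, -0.001]
force: [-2.0, -2.1, 0.7]
grip_width: 0.42
grip_force: 1.1
radial/tang of TCP from axis [132.40165692   7.67175554  17.46500658] tool x ang 113.51899967315089
[-1.11017187 -2.65214633 -0.72293557]
```

Pushing with about 2.6 N across the grip, 0.28 rad turned, tracking well.

```bash
cat > st.py <<'E'
from h import *
R,p,t=tool([560,8.6,85]);print("rad/tang",-t[:2].round(1),"ang",np.degrees(np.arctan2(R[1,0],R[0,0])).round(2),"F tool",(R.T@ctrl.sense()["force"]).round(1))
E
python3 -m inch '-0.1 1.9 0 0 0 0.14;-0.1 1.9 0 0 0 0.14;-0.1 1.9 0 0 0 0.14;-0.1 1.9 0 0 0 0.14;-0.1 1.9 0 0 0 0.14;-0.1 1.9 0 0 0 0.14;-0.1 1.9 0 0 0 0.14;-0.1 1.9 0 0 0 0.14;-0.1 1.3 0 0 0 0.1;0 1.3 0 0 0 0.1' >/dev/null; python3 st.py
python3 -m inch '-0.1 1 0 0 0 0.07;-0.1 1 0 0 0 0.07;-0.1 1 0 0 0 0.07;-0.1 1 0 0 0 0.07;-0.1 1 0 0 0 0.07;-0.1 1 0 0 0 0.07;-0.1 1 0 0 0 0.07;-0.1 1 0 0 0 0.07;0 0 0 0 0 0;0 0 0 0 0 0'; python3 st.py
```

```text
rad/tang [132.8   7.6] ang 105.66 F tool [-1.4 -2.4 -0.5]
time_s: 16.43
eef_pos: [539.3, 139.8, 67.6]
ee_rot: [0.0, 0.627, 0.779, 0.0]
force: [-1.0, -0.2, 0.2]
grip_width: 0.417
grip_force: 0.9
rad/tang [132.6   7.9] ang 102.36 F tool [-0.  -1.1 -0.2]
```

```bash
python3 -m inch '-0.1 0.8 0 0 0 0.06;0 0.8 0 0 0 0.06;-0.1 0.8 0 0 0 0.06;0 0.8 0 0 0 0.06;-0.1 0.8 0 0 0 0.06;0 0.8 0 0 0 0.06;-0.1 0.8 0 0 0 0.06;0 0.8 0 0 0 0.06;-0.1 0.8 0 0 0 0.06;0 0.8 0 0 0 0.06'; python3 st.py
```

```text
time_s: 17.27
eef_pos: [547.3, 140.7, 67.6]
ee_rot: [-0.0, 0.651, 0.759, -0.0]
force: [-1.6, 0.2, 1.7]
grip_width: 0.414
grip_force: 1.2
rad/tang [132.5   7.4] ang 98.72 F tool [ 0.4 -1.6 -1.7]
```

```bash
python3 -m inch '-0.1 0.8 0 0 0 0.06;0 0.8 0 0 0 0.06;-0.1 0.8 0 0 0 0.06;0 0.8 0 0 0 0.06;-0.1 0.8 0 0 0 0.06;0 0.8 0 0 0 0.06;-0.1 0.8 0 0 0 0.06;0 0.8 0 0 0 0.06;-0.1 0.8 0 0 0 0.06;0 0.8 0 0 0 0.06'; python3 st.py
```

```text
time_s: 18.1
eef_pos: [554.5, 141.1, 67.3]
ee_rot: [-0.001, 0.675, 0.738, -0.001]
force: [-6.4, -1.4, 1.8]
grip_width: 0.42
grip_force: 2.9
rad/tang [132.5   6.4] ang 95.13 F tool [-0.8 -6.5 -1.8]
```

The screw has come up solid (6.5 N). Small steps now.

```bash
python3 -m inch '0 0.5 0 0 0 0.02;0 0.5 0 0 0 0.02;0 0.5 0 0 0 0.02;0 0.5 0 0 0 0.02;0 0.5 0 0 0 0.02;0 0.5 0 0 0 0.02;0 0.5 0 0 0 0.02;0 0.5 0 0 0 0.02;0 0 0 0 0 0;0 0 0 0 0 0'; python3 st.py
```

```text
time_s: 18.93
eef_pos: [557.6, 141.4, 66.9]
ee_rot: [-0.001, 0.681, 0.733, -0.002]
force: [-10.4, -1.9, 1.9]
grip_width: 0.421
grip_force: 4.0
rad/tang [132.6   7.4] ang 94.2 F tool [ -1.2 -10.6  -1.9]
```

```bash
python3 -m inch '0 1 0 0 0 0.08;0 1 0 0 0 0.1;0 1 0 0 0 0.1;0 1 0 0 0 0.1;0 1 0 0 0 0.1;0 1 0 0 0 0.1;0 1 0 0 0 0.1;0 1 0 0 0 0.1;0 0 0 0 0 0;0 0 0 0 0 0'; python3 st.py
python3 - <<'E'
from h import *
w=ctrl.capture("wrist");np.savez("wrist6.npz",**w)
cv2.imwrite("pics/w6.png",cv2.resize(w["image"][60:384,130:380,::-1],None,fx=1.8,fy=1.8,interpolation=2))
E
```

```text
time_s: 19.77
eef_pos: [565.5, 141.4, 66.9]
ee_rot: [-0.001, 0.71, 0.704, -0.002]
force: [-10.5, -4.0, 2.3]
grip_width: 0.417
grip_force: 4.2
rad/tang [132.9   4.5] ang 89.52 F tool [ -4.1 -10.5  -2.3]
```

View pics/w6.png

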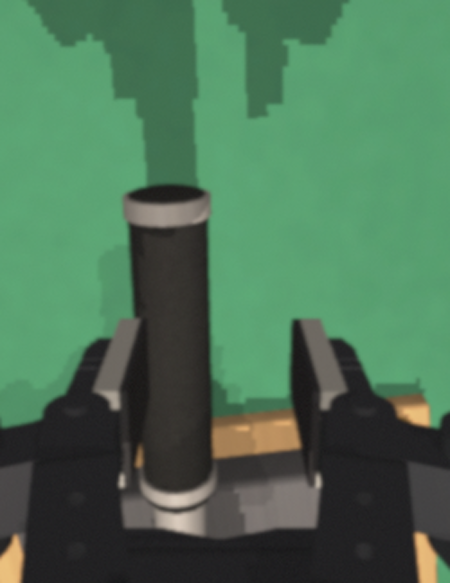

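The trailing (left) finger bears on the grip. Grip ends are at crop (168,205) and (180,490). Working out the handle's bend from its line past the screw axis.

Run:
```python
from h import *
def line(n,a,b):
    c=load(n);A,B=[onz(c,p,85)[:2] for p in(a,b)];d=(A-B)/np.linalg.norm(A-B)
    S=np.array([560,8.6]);v=B-S;off=d[0]*v[1]-d[1]*v[0]   # signed offset
    r=np.linalg.norm(A-S),np.linalg.norm(B-S)
    print(n,A,B,"len",np.linalg.norm(A-B),"ang",np.degrees(np.arctan2(d[1],d[0])),"offset",off,"r",r)
f=lambda p:(130+p[0]/1.8-.2,60+p[1]/1.8-.2)
line("wrist5.npz",(252,138),(252,234))
line("wrist6.npz",f((169.5,226)),f((179.5,480)))
```

```text
wrist5.npz [451.39473544 138.28740038] [501.38668325  78.54089706] len 77.90275672575989 ang 129.92037840484457 offset 0.07007515496456307 r (np.float64(169.15651128034526), np.float64(91.25376694573187))
wrist6.npz [553.41001474 173.8266358 ] [553.82703181  98.97047422] len 74.85732315376812 ang 90.31918642966856 offset 5.669434280645958 r (np.float64(165.35800277932674), np.float64(90.58105843287862))
```

Handle bend is about 0.13 rad (5.7 mm offset over 45 mm), with the screw turned about 0.57 rad. A little more for a clear break-over (about 0.15), then easing off slowly.

```bash
python3 -m inch '0 0.5 0 0 0 0.04;0 0.5 0 0 0 0.04;0 0.5 0 0 0 0.04;0 0.5 0 0 0 0.04;0 0.4 0 0 0 0.04;0 0 0 0 0 0;0 0 0 0 0 0;0 0 0 0 0 0;0 0 0 0 0 0;0 0 0 0 0 0'; python3 st.py
python3 -m inch '0 -0.6 0 0 0 -0.05;0 -0.6 0 0 0 -0.05;0 -0.6 0 0 0 -0.05;0 -0.6 0 0 0 -0.05;0 -0.6 0 0 0 -0.05;0 -0.6 0 0 0 -0.05;0 -0.6 0 0 0 -0.05;0 -0.6 0 0 0 -0.05;0 -0.6 0 0 0 -0.05;0 -0.6 0 0 0 -0.05' >/dev/null; python3 st.py
python3 -m inch '0 -0.6 0 0 0 -0.05;0 -0.6 0 0 0 -0.05;0 -0.6 0 0 0 -0.05;0 -0.6 0 0 0 -0.05;0 -0.6 0 0 0 -0.05;0 -0.6 0 0 0 -0.05;0 -0.6 0 0 0 -0.05;0 -0.6 0 0 0 -0.05;0 -0.6 0 0 0 -0.05;0 -0.6 0 0 0 -0.05' >/dev/null; python3 st.py
python3 -m inch '0 -0.6 0 0 0 -0.05;0 -0.6 0 0 0 -0.05;0 -0.6 0 0 0 -0.05;0 -0.6 0 0 0 -0.05;0 -0.6 0 0 0 -0.05;0 -0.6 0 0 0 -0.05;0 -0.6 0 0 0 -0.05;0 -0.6 0 0 0 -0.05;0 -0.6 0 0 0 -0.05;0 -0.6 0 0 0 -0.05'; python3 st.py
```

```text
time_s: 20.65
eef_pos: [567.8, 141.5, 67.0]
ee_rot: [-0.001, 0.717, 0.697, -0.002]
force: [-10.6, -3.0, 2.5]
grip_width: 0.422
grip_force: 4.2
rad/tang [133.1   4. ] ang 88.32 F tool [ -3.3 -10.5  -2.5]
rad/tang [133.2   5.1] ang 91.33 F tool [ -0.5 -10.2  -2.5]
rad/tang [133.1   6.2] ang 94.33 F tool [ 0.3 -9.6 -2.9]
time_s: 23.15
eef_pos: [552.0, 140.8, 67.7]
ee_rot: [0.0, 0.66, 0.751, 0.0]
force: [-0.4, 0.1, 1.7]
grip_width: 0.42
grip_force: 0.8
rad/tang [132.2   8.9] ang 97.35 F tool [ 0.1 -0.4 -1.7]
```

The force has gone to zero with the handle straight at 97°. Centring the fingers around the grip and rising clear.

```bash
python3 -m inch '0 -1 0 0 0 0;0 -1 0 0 0 0;0 -1.5 0 0 0 0;0 -1.5 0 0 0 0;0 -1.5 0 0 0 0;0 -1 0 0 0 0;0 0 0 0 0 0;0 0 0 0 0 0;0 0 0 0 0 0;0 0 0 0 0 0'; python3 st.py
python3 -m inch '0 0 -3 0 0 0;0 0 -6 0 0 0;0 0 -10 0 0 0;0 0 -14 0 0 0;0 0 -16 0 0 0;0 0 -16 0 0 0;0 0 -16 0 0 0;0 0 -14 0 0 0;0 0 -8 0 0 0;0 0 -3 0 0 0'
python3 -m inch '0 0 -5 0 0 0;0 0 -5 0 0 0;0 0 0 0 0 0;0 0 0 0 0 0;0 0 0 0 0 0;0 0 0 0 0 0;0 0 0 0 0 0;0 0 0 0 0 0;0 0 0 0 0 0;0 0 0 0 0 0' | head -3
python3 - <<'E'
from h import *
w=ctrl.capture("wrist");np.savez("wrist7.npz",**w);c=ctrl.capture("side");np.savez("side7.npz",**c)
a=w["image"][:,120:420,::-1];b=cv2.resize(c["image"][160:288,180:345,::-1],(495,384),interpolation=2)
cv2.imwrite("pics/w7.png",np.hstack([a,b]))
E
```

```text
time_s: 23.98
eef_pos: [544.2, 140.0, 67.6]
ee_rot: [0.0, 0.661, 0.751, 0.0]
force: [0.4, 0.3, -0.4]
grip_width: 0.42
grip_force: 0.0
rad/tang [132.4   1.1] ang 97.32 F tool [0.3 0.4 0.4]
time_s: 24.82
eef_pos: [544.7, 140.1, 175.6]
ee_rot: [0.001, 0.661, 0.751, 0.001]
force: [-0.1, -0.7, 0.1]
grip_width: 0.423
grip_force: 0.0
time_s: 25.65
eef_pos: [544.2, 140.0, 183.5]
ee_rot: [-0.0, 0.661, 0.751, -0.0]
```

View pics/w7.png

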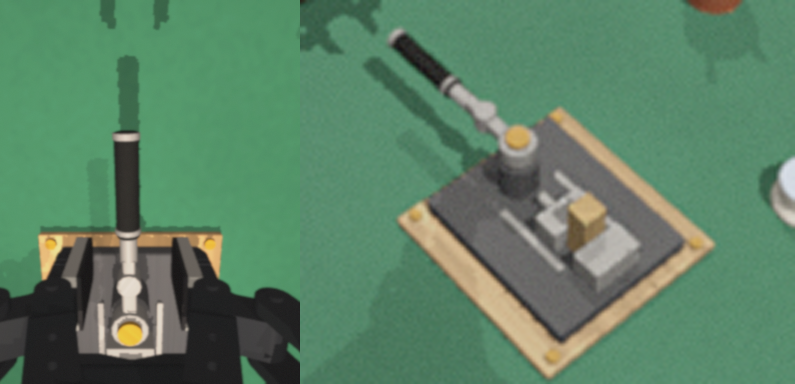

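The handle is straight, running from (125,133) to (130,333). The blank is upright and held between the closed jaws at (587,222), and the gripper is clear of everything. Handing in.

```bash
python3 -c "
from rig import ctrl
print(ctrl.finish_job())"
```

```text
the job is handed in; nothing more can be done
None
```

The square blank is standing upright and clamped in the vise. The wrench was turned clockwise until it broke over (about 0.15 rad, estimated from the camera and finger travel), then eased back straight and released. The job was handed in at about 26 s; `finish_job()` gave no verdict.

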